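# Fold down the peg and hang up the draw plate

## Task

Fold the steel peg on the small wooden hanging board down from its upright, folded place until it rests on its stop and points straight out, without straining it. Then take the steel draw plate out of its slotted wooden block, hang it on the peg by its hole without jamming it, and, still holding it, slide it back and press it lightly but positively against the two rest screws at the root of the peg (a steady 7 N or so, never more than 15 N) before letting go, so that it is left hanging there. Leave the tin, the loupe and the little clamp where they are.

Things in the scene. Friction and masses are not known exactly. Their poses are not given: they have to be found in the camera images.
- clevis_face (a point): Middle of the front face of the steel hinge (clevis) on the hanging board, 135 mm above the worktop. x points into the board (away from where things hang), y along its width, z up. The clevis is two cheeks, 25 wide over all, 22 tall, the peg between them; the upright's face is 22 mm behind. The rest screws' heads stand 0 to 18 mm in front of this face; how far differs each time, unmeasured
- hook_hinge (a point): The peg's hinge axis (along the board's y), 8 mm behind the clevis face, same height and axes as clevis_face
- hook_knob (a point): Centre of the ball, 14 mm diameter, at the free end of the steel peg, 70 mm from the hinge axis. The shaft is 9 mm thick, along this point's z. Folded, the peg stands upright and the ball stands clear above the board's top; unfolded, it points level out of the board (along -x of clevis_face)
- hook (a joint): Angle of the peg: 0 upright (folded), 1.571 rad level and on its hard stop (unfolded). A stiff friction hinge: about 4.5 N at the ball turns it, and it stays where it is left. Starts between 0 and 0.3
- board: Wooden hanging board, fixed; base 150 wide x 120 deep x 15 high, upright 120 wide, its top 160 mm above the worktop. Origin on the worktop, 22 mm behind clevis_face in x; axes as clevis_face. To its left (world x 0.5 to 0.6, y 0.3 to 0.35) a lamp's head hangs less than 0.6 m above the worktop: swing in from the left with the arm drawn in
- plate_center (a point): Centre of the draw plate: loose bare steel plate, 44 wide (y) x 120 tall (z) x 9 thick (x), about 0.2 kg, with rows of tiny drawing holes. It stands upright, its lower 30 mm in the slot of a wooden block (slot floor 10 mm above the worktop; 1.5 mm play either side in x, 2 mm in y). x is across its thickness, z up
- plate_hole (a point): Centre of the plate's round hanging hole, 18 mm diameter, straight through along x; 20 mm above plate_center, 40 mm below the plate's top edge. When it hangs on the peg, the hole's centre is 4.5 mm below the peg's axis
- plate: The draw plate; origin at the middle of its lower edge, 60 mm below plate_center, same axes
- block: The slotted wooden block, fixed, 40 mm high; origin under its centre, x across the slot
- pin_tin: Bystander: round white tin, 56 diameter x 28 high; origin under its centre
- loupe: Bystander: small black folding loupe, 29 x 56 x 15; origin under its centre
- third_hand: Bystander: little grey clamp with wing screw, 32 x 50 x 47; origin under its centre
- clevis: The fixed steel hinge that the peg turns in, with its two rest screws; origin and axes as board. The screws lie along x, one each side of the peg (y +-15.5 mm, 4 mm above the peg's axis), heads 9 mm diameter, set equally far out. They are rigid: feel for them. The plate is home when its back bears on both heads
There are look-alikes about, which are no part of the job. Leave any turquoise look-alike of the plate alone.

How it is judged:
By the outcome, as a careful person would: the job done as asked, in the order asked, and still so for the second after the job is handed in, with the robot touching nothing.
It also fails if it takes over 72 s, if anything falls off the work surface, if the arm or the gripper's body presses on something with over 40 N, if the wrist force passes 120 N, or if a joint passes its speed limit or range.

## Robot

A 6-joint arm with a two-finger parallel gripper is mounted at the origin on a cart in front of the work surface, level with it; the furniture and walls round the work are solid. World frame = base frame: x ahead of the robot, y to its left, z up, the work surface at z = 0. Lengths are in m, angles in degrees, forces in N, time in s.
With the tool pointing down it reaches from about 0.25 to 0.725 m from the base axis. Payload 9.7 kg.
Tool frame: the origin (TCP) lies midway between the tips of the shut fingers; the grasp point (between the pads) lies 19 mm behind it (bot.hold_point_z is the distance from the TCP to the grasp point, in m); z points along the fingers, y is the line along which they close (so a half turn about z gives the same grasp; the last joint's range is limited). The gripper opens to 85 mm and grips with 20 to 120 N. Pads are 22 mm wide; open, the fingers measure 114 mm over their backs; the gripper's body (76 mm by 85 mm) begins 54 mm behind the grasp point. The pads swing forward as they close: fully open they stand 13 mm farther back than shut.
Start: joints at [66.005, 4.979, 10.078, 95.1, 0, 90], TCP at [0.224, 0.502, 0.231] pointing down, gripper open.
Joint ranges: [-179.16, 179.16], [-48.56, 103.87], [-65.8, 70.77], [-126.05, 130.52], [-82.76, 87.17], [-180, 180]. Speed limits (degrees/s): [127.2, 127.2, 147.25, 180, 180, 180].

## Interface

Orientations are given as [roll, pitch, yaw] about the fixed x, y, z axes, in that order (R = Rz(yaw) Ry(pitch) Rx(roll)).
In Python, from workcell import bot gives the robot as it stands.
- The arm moves only by the tool play_rows, never from a script. Its argument "steps" is a list that holds one entry, the list of rows, each a list of 4 numbers: the shift along the tool's x, y, z in m, then the turn about the tool's z in rad. In form: [[[tx, ty, tz, yaw], ...]]. A call has exactly 5 rows; each row shifts and turns the commanded pose from where the row before left it, along the tool's axes as they then stand; what a row does not reach is not made up. A row lasts 1/12 s, in which the tool goes at most 41.7 mm and 7.16 degrees, less where a joint would pass 70% of its speed; a pose out of reach is approached as far as the arm can. A call is refused whole if a number of a shift passes 0.0417 or a number of a turn 0.125, either way. A call with a gripper value outside its range is refused whole. "gripper" is the finger opening in m, from 0 to 0.0854, set as the call begins (left out, the last holds). The fingers move at their own pace and stop on an object; "squeeze" is the grip in N (left out, the last holds). Time passes only in rows, so rows that do not move let the fingers close, or fill a call up. It gives the time, the measured TCP pose, the force, the opening and the grip force at its end, in the units of the state.
- bot.get_obs(): the state, without advancing time (a new reading comes with each control period).
- bot.camera(name): name is "scene" or "top"; returns a dict with "img" (384x512x3 uint8, blue, green, red), "vfov" (degrees; the focal length in pixels is half the picture's height over the tangent of half this angle, whatever the lens; pixels are square), "cx", "cy" (the principal point, pixels), "D" ([k1, k2, p1, p2, k3] as OpenCV has them; the pictures are not rectified), "xyz" and "attitude" of the camera in the world. Camera axes: x right, y down, z forward; pixel columns grow to the right and rows downward; lengths in m; the calibration is good to about 2 mm. A picture is of the moment at which its call begins. There is no depth.
- bot.job_done(): hands the job in; it is judged then, once.
The state is a dict: "time": time; "q": joint angles; "qd": joint speeds; "joint_efforts": joint torques, N m; "ee_pos": TCP position; "tcp_rot": TCP orientation; "wrist_force": force on the tool from outside, world axes, zero at the start; "torque": the same for the moment, N m; "opening": finger opening in m; "grasp_force": force on a finger pad.
Only numpy, scipy, OpenCV 4.12 (cv2) and the standard library are available. Lean on these libraries where they do the work, as an engineer would, in place of code of your own. Each camera call takes 0.05 s, during which the arm holds its last target. There are 200 camera calls.

## Working session

There is one attempt and no reset: what is moved stays moved. The work goes in short steps, Python scripts to look and compute and a tool call to move; the robot and the scene stay as the last step left them, time stands still between calls to the robot, and variables do not carry over. Pictures are saved under pics/ and viewed, at most 10 in all, crops included, and the job is handed in when it is done.

Besides the shell and the picture viewer there is one more tool, called after "Request:" as name(argument=value, ...) on one line, values as JSON. play_rows: Moves the arm, as the interface text tells. Its arguments: {"type":"object","properties":{"steps":{"type":"array","items":{"type":"array","items":{"type":"array","items":{"type":"number"}}}},"gripper":{"type":"number"},"squeeze":{"type":"number"}},"required":["steps"]}

```bash
ls; mkdir -p pics
python3 - <<'E'
from workcell import bot
import cv2
o=bot.get_obs();print(o)
for n in("scene","top"):
    c=bot.camera(n);cv2.imwrite(f"pics/{n}0.png",c["img"]);print(n,{k:v for k,v in c.items() if k!="img"})
E
```

```text
pics
{'time': 0.0, 'q': array([6.60058390e+01, 5.01143766e+00, 1.00355037e+01, 9.51001020e+01,
       9.83415992e-04, 9.00002519e+01]), 'qd': array([-0.07908191, -0.04175006,  0.00534564, -0.04795217,  0.08327636,
        0.11242261]), 'joint_efforts': array([-3.69100762e-04, -5.20387459e+01,  4.64800358e+01,  1.64231047e-02,
       -1.09253304e-05, -2.50353355e-05]), 'ee_pos': array([0.22355729, 0.50226768, 0.23058924]), 'tcp_rot': array([-1.79923964e+02, -9.83080822e-04,  1.56005586e+02]), 'wrist_force': array([0.52564288, 0.53115496, 0.01459957]), 'torque': array([ 0.00890091, -0.02758195, -0.01468694]), 'grasp_force': 0.0, 'opening': 0.08541864923912242}
scene {'vfov': 43.22052156103801, 'cx': 255.92495537438234, 'cy': 190.88050697591365, 'D': array([0.06914021, 0.        , 0.        , 0.        , 0.        ]), 'xyz': array([-0.20285947, -0.45374708,  0.93939347]), 'attitude': array([-132.43685588,    0.24172631,  -58.2160335 ])}
top {'vfov': 49.91758734655131, 'cx': 248.7731500563655, 'cy': 186.97645600810486, 'D': array([-0.1219668,  0.       ,  0.       ,  0.       ,  0.       ]), 'xyz': array([0.47459003, 0.01754318, 1.01900986]), 'attitude': array([-1.74839215e+02, -1.15318280e-01, -9.06764499e+01])}
```

View pics/scene0.png

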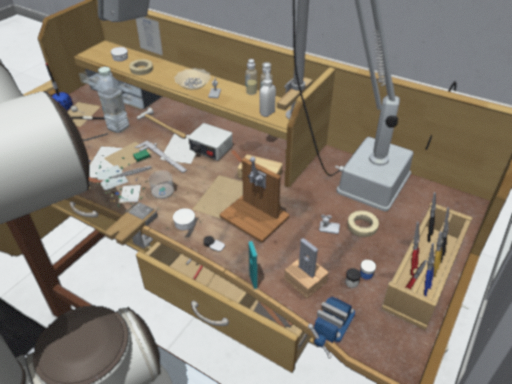

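View pics/top0.png

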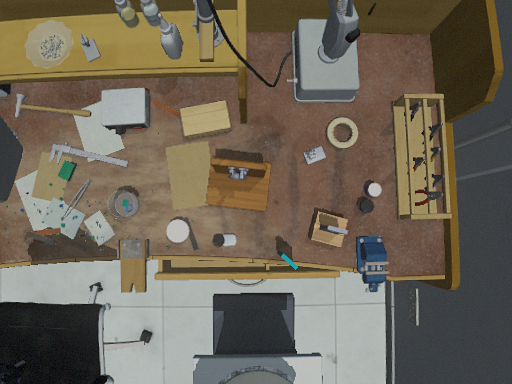

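Scene picture: the hanging board is at about (260,195), the grey plate in its block at (308,262), and a turquoise look-alike at (253,262). In the top picture they are at (238,185), (331,228) and (288,260). The grey plate in the slotted block is my candidate, and I'll check it in a close crop.

```bash
cat > h.py <<'E'
import numpy as np,cv2
from scipy.spatial.transform import Rotation as R
from workcell import bot
class Cam:
    def __init__(s,n):
        c=bot.camera(n);s.img=c["img"];f=192/np.tan(np.radians(c["vfov"]/2))
        s.K=np.array([[f,0,c["cx"]],[0,f,c["cy"]],[0,0,1]]);s.D=c["D"];s.p=c["xyz"]
        s.R=R.from_euler("xyz",c["attitude"],degrees=True).as_matrix()
    def proj(s,P):
        r=s.R.T;return cv2.projectPoints(np.atleast_2d(P).astype(float),cv2.Rodrigues(r)[0],-r@s.p,s.K,s.D)[0][:,0]
    def ray(s,uv):
        n=cv2.undistortPoints(np.array([[uv]],float),s.K,s.D)[0,0];d=s.R@[n[0],n[1],1];return d/np.linalg.norm(d)
    def at(s,uv,z):
        d=s.ray(uv);return s.p+d*(z-s.p[2])/d[2]
    def crop(s,u,v,w,h,k):
        return cv2.resize(s.img[v:v+h,u:u+w],None,fx=k,fy=k,interpolation=cv2.INTER_CUBIC)
def tri(c1,a,c2,b):
    d1,d2=c1.ray(a),c2.ray(b);A=np.stack([d1,-d2],1);t=np.linalg.lstsq(A,c2.p-c1.p,rcond=None)[0]
    x,y=c1.p+d1*t[0],c2.p+d2*t[1];return (x+y)/2,np.linalg.norm(x-y)
E
python3 - <<'E'
from h import *
s,t=Cam("scene"),Cam("top")
# tiles 400x300
a=s.crop(215,145,80,100,5)[:, :];b=s.crop(275,230,60,70,5)
c=t.crop(200,145,80,75,5);d=t.crop(300,200,60,55,5)
W=np.zeros((600,800,3),np.uint8)
def put(i,x,y):
    i=i[:600-y,:800-x];W[y:y+i.shape[0],x:x+i.shape[1]]=i
A=s.crop(230,148,62,96,5) # 310x480? 
put(s.crop(230,150,66,60,5),0,0);put(b[:300],400,0)
put(s.crop(275,230,66,60,5),400,0)
put(t.crop(200,155,78,60,5),0,300);put(t.crop(300,200,66,60,5),400,300)
cv2.imwrite("pics/t1.png",W)
E
```

```text
(no output)
```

View pics/t1.png

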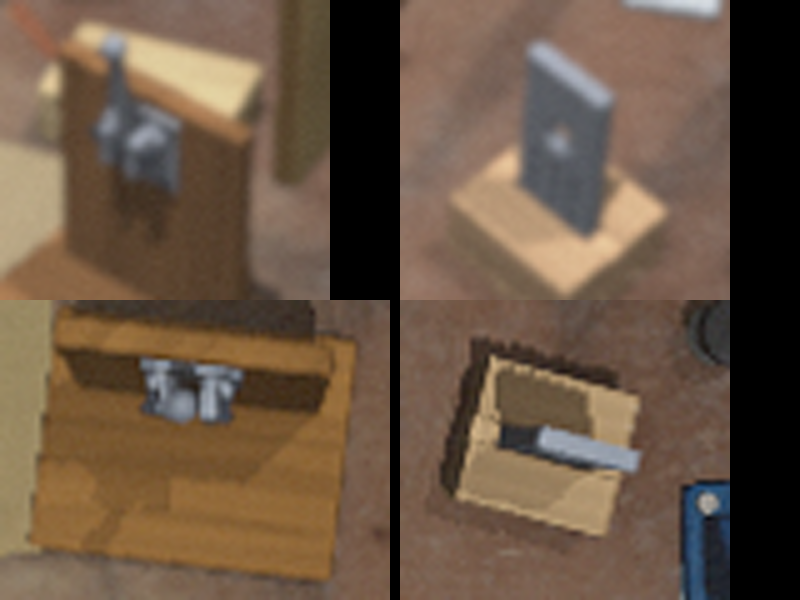

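The crops show the bare steel plate with its hole, standing in the slotted block. The peg is upright, with its ball at scene (252.6,159.4) and top (236,175.5). The clevis screws are visible to both sides of the peg. Next I'll fit the poses.

```bash
cat > fit.py <<'E'
from h import *
from scipy.optimize import least_squares
s,t=Cam("scene"),Cam("top")
S1=lambda x,y:(230+(x+.5)/5-.5,150+(y+.5)/5-.5)
S2=lambda x,y:(275+(x-399.5)/5-.5,230+(y+.5)/5-.5)
T1=lambda x,y:(200+(x+.5)/5-.5,155+(y-299.5)/5-.5)
T2=lambda x,y:(300+(x-399.5)/5-.5,200+(y-299.5)/5-.5)
def fit(obs,p0):
    def res(p):
        r=[];Rz=R.from_euler("z",p[2]).as_matrix()
        for c,uv,m in obs: r+=list(c.proj(Rz@np.array(m)+[p[0],p[1],0])[0]-uv)
        return r
    o=least_squares(res,p0,loss="soft_l1");print(o.x,np.degrees(o.x[2]),np.round(o.fun,1));return o.x
print("ball",tri(s,S1(113,47),t,T1(181,403)))
# board: world y left -> image left in top (yaw -90)
b=fit([(t,T1(60,345),(0,.06,.16)),(t,T1(331,378),(0,-.06,.16)),(s,S1(64,47),(0,.06,.16)),(s,S1(249,138),(0,-.06,.16))],[.5,.05,0])
for q in((32,542),(330,578),(355,342)): print("base",t.at(T1(*q),.015))
print("clevis T",[t.at(T1(*q),.146) for q in((142,362),(240,368),(150,412),(225,418))])
f=.0045
p=fit([(t,T2(540,428),(f,.022,.13)),(t,T2(640,450),(f,-.022,.13)),(t,T2(637,471),(-f,-.022,.13)),(t,T2(539,451),(-f,.022,.13)),
 (s,S2(527,55),(-f,.022,.13)),(s,S2(597,108),(-f,-.022,.13)),(s,S2(540,40),(f,.022,.13)),(s,S2(612,94),(f,-.022,.13)),(s,S2(560,139),(-f,0,.09))],[.4,-.15,0])
for q in((490,355),(640,396),(606,535),(457,497)): print("blk",t.at(T2(*q),.04))
E
python3 fit.py
```

```text
ball (array([0.57199167, 0.04059972, 0.20382034]), np.float64(8.347189898519702e-05))
[ 0.59585477  0.03376159 -0.12746884] -7.303426579938929 [-0.4 -0.5  2.1 -0.6 -0.9  0.1 -0.6  1.1]
base [0.52722432 0.11920426 0.015     ]
base [ 0.5080339  -0.02581566  0.015     ]
base [ 0.6238042  -0.03991083  0.015     ]
clevis T [array([0.59675362, 0.05870368, 0.146     ]), array([0.59367393, 0.01688389, 0.146     ]), array([0.57522196, 0.05544092, 0.146     ]), array([0.57227561, 0.02351828, 0.146     ])]
[ 0.46004634 -0.17546175 -0.23872813] -13.678114565877962 [ 0.4  0.2  0.   0.3 -0.2  0.1 -0.3 -0.3 -0.3 -0.5  0.9 -0.3 -0.2  0.4
  0.6  0.3 -0.5 -0.2]
blk [ 0.50461666 -0.14863621  0.04      ]
blk [ 0.48400084 -0.22037277  0.04      ]
blk [ 0.41834145 -0.2022334   0.04      ]
blk [ 0.43758827 -0.13135003  0.04      ]
```

Request:
play_rows(steps=[[[0,0,-0.006,-0.0966],[0,0,-0.006,-0.0966],[0,0,-0.006,-0.0966],[0,0,0,0],[0,0,0,0]]], gripper=0, squeeze=30)

```text
time: 0.72
ee_pos: [0.2237, 0.5026, 0.2493]
tcp_rot: [180.0, 0.0, 172.4]
wrist_force: [0.4, 0.3, 0.3]
opening: 0.0253
grasp_force: 0.0
```

Request:
play_rows(steps=[[[0.0085,-0.04,0,0],[0.0085,-0.04,0,0],[0.0085,-0.04,0,0],[0.0085,-0.04,0,0],[0.0085,-0.04,0,0]]])

```text
time: 1.13
ee_pos: [0.155, 0.3078, 0.2483]
tcp_rot: [-179.9, -0.0, 172.4]
wrist_force: [0.4, -1.0, 1.4]
opening: -0.0
grasp_force: 0.0
```

Request:
play_rows(steps=[[[-0.0208,-0.0244,0,0],[-0.0208,-0.0244,0,0],[-0.0208,-0.0244,0,0],[-0.0208,-0.0244,0,0],[-0.0208,-0.0244,0,0]]])

```text
time: 1.55
ee_pos: [0.2434, 0.1739, 0.249]
tcp_rot: [180.0, 0.0, 172.5]
wrist_force: [0.9, 0.3, -0.2]
opening: 0.0004
grasp_force: 0.0
```

Request:
play_rows(steps=[[[-0.0208,-0.0244,0,0],[-0.0208,-0.0244,0,0],[-0.0208,-0.0244,0,0],[-0.0208,-0.0244,0,0],[-0.0208,-0.0244,0,0]]])

```text
time: 1.97
ee_pos: [0.3311, 0.0392, 0.249]
tcp_rot: [180.0, 0.0, 172.4]
wrist_force: [0.3, 0.3, 0.2]
opening: -0.0002
grasp_force: 0.0
```

Request:
play_rows(steps=[[[-0.0262,0.0031,0,0],[-0.0262,0.0031,0,0],[-0.0262,0.0031,0,0],[-0.0262,0.0031,0,0],[-0.0262,0.0031,0,0]]])

```text
time: 2.38
ee_pos: [0.4637, 0.0391, 0.2486]
tcp_rot: [-180.0, -0.0, 172.4]
wrist_force: [0.4, 0.1, 1.1]
opening: 0.0002
grasp_force: 0.0
```

Request:
play_rows(steps=[[[-0.0262,0.0031,0,0],[-0.0262,0.0031,0,0],[-0.0262,0.0031,0,0],[-0.0262,0.0031,0,0],[-0.0262,0.0031,0,0]]])

```text
time: 2.8
ee_pos: [0.5956, 0.0379, 0.2485]
tcp_rot: [-180.0, -0.0, 172.4]
wrist_force: [-0.2, 0.2, 0.2]
opening: -0.0
grasp_force: 0.0
```

Run:
```python
from h import *
s,t=Cam("scene"),Cam("top");o=bot.get_obs();print(o["q"],o["ee_pos"])
print(s.proj(o["ee_pos"]),t.proj(o["ee_pos"]))
W=np.zeros((600,800,3),np.uint8)
a=s.crop(220,110,80,100,5);W[:500,:400]=a
a=t.crop(200,140,80,80,5);W[:400,400:]=a
cv2.imwrite("pics/t2.png",W)
```

```text
[ 3.62324797e+00  1.23966374e+01  2.00653451e+01  9.78595069e+01
 -3.29017314e-03  1.12292276e+01] [0.59690478 0.03778083 0.24601606]
[[258.58161002 140.01236791]] [[236.50477483 159.49725736]]
```

View pics/t2.png

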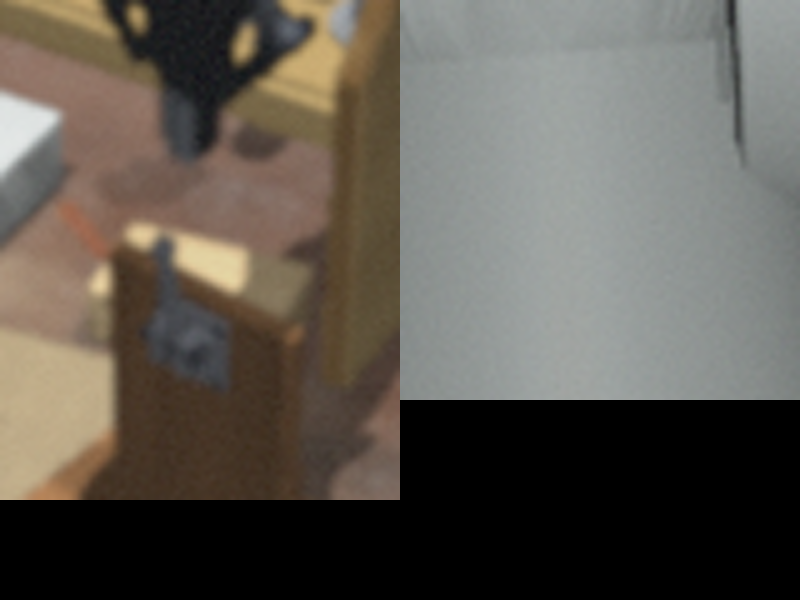

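The fingers show at scene (257.5,141), behind the ball at (252.5,159.5), with the projected TCP within 1 px. The arm hides everything in the top view. I'll descend behind the ball now and then push it outward.

Request:
play_rows(steps=[[[0,0,0.012,0],[0,0,0.012,0],[0,0,0.012,0],[0,0,0.012,0],[0,0,0.012,0]]])

```text
time: 3.32
ee_pos: [0.5938, 0.0379, 0.1884]
tcp_rot: [-180.0, -0.0, 172.4]
wrist_force: [0.5, 0.7, -0.6]
opening: -0.0005
grasp_force: 0.0
```

Request:
play_rows(steps=[[[0.003,0,0,0],[0.003,0,0,0],[0.003,0,0,0],[0.003,0,0,0],[0.003,0,0,0]]])

```text
time: 3.73
ee_pos: [0.5799, 0.0398, 0.1902]
tcp_rot: [180.0, 0.1, 172.6]
wrist_force: [6.4, -1.8, -3.1]
opening: 0.0
grasp_force: 2.5
```

Request:
play_rows(steps=[[[0.005,0,0.001,0],[0.005,0,0.001,0],[0.005,0,0.001,0],[0.005,0,0.002,0],[0.005,0,0.002,0]]])

```text
time: 4.15
ee_pos: [0.5555, 0.0431, 0.1839]
tcp_rot: [180.0, 0.2, 172.6]
wrist_force: [5.0, -0.3, 1.7]
opening: 0.0
grasp_force: 2.4
```

Request:
play_rows(steps=[[[0.004,0,0.002,0],[0.004,0,0.002,0],[0.004,0,0.002,0],[0.003,0,0.002,0],[0,0,0,0]]])

```text
time: 4.57
ee_pos: [0.5405, 0.045, 0.1756]
tcp_rot: [180.0, 0.2, 172.6]
wrist_force: [4.8, -0.2, 0.8]
opening: 0.0002
grasp_force: 1.9
```

Request:
play_rows(steps=[[[-0.002,0,-0.01,0],[0,0,-0.01,0],[0.012,0,0,0],[0.012,0,0,0],[0,0,0,0]]])

```text
time: 4.98
ee_pos: [0.5169, 0.048, 0.1961]
tcp_rot: [180.0, 0.1, 172.6]
wrist_force: [-0.9, -0.2, -0.5]
opening: 0.0001
grasp_force: 0.0
```

Request:
play_rows(steps=[[[0,0,0.004,0],[0,0,0.004,0],[0,0,0.004,0],[0,0,0.004,0],[0,0,0.003,0]]])

```text
time: 5.4
ee_pos: [0.5176, 0.0479, 0.1752]
tcp_rot: [180.0, -0.1, 172.6]
wrist_force: [-6.2, 0.3, 9.1]
opening: 0.0001
grasp_force: 4.6
```

Request:
play_rows(steps=[[[0,0,0.003,0],[0,0,0.003,0],[0,0,0.003,0],[0,0,0.003,0],[0,0,0.002,0]]])

```text
time: 5.82
ee_pos: [0.5177, 0.0479, 0.161]
tcp_rot: [180.0, -0.1, 172.6]
wrist_force: [-4.2, 0.9, 6.3]
opening: -0.0004
grasp_force: 3.0
```

Pushing it down works; the tip has about 19 mm to go, to roughly z = 0.142.

Request:
play_rows(steps=[[[0,0,0.003,0],[0,0,0.003,0],[0,0,0.003,0],[0,0,0.002,0],[0,0,0.002,0]]])

```text
time: 6.23
ee_pos: [0.5179, 0.0478, 0.148]
tcp_rot: [-180.0, -0.1, 172.6]
wrist_force: [-3.1, 0.8, 4.0]
opening: -0.0002
grasp_force: 2.3
```

Request:
play_rows(steps=[[[0,0,0.001,0],[0,0,0.001,0],[0,0,0.001,0],[0,0,0,0],[0,0,0,0]]])

```text
time: 6.65
ee_pos: [0.5182, 0.0478, 0.1452]
tcp_rot: [-180.0, 0.0, 172.6]
wrist_force: [-1.7, 0.3, 2.4]
opening: 0.0003
grasp_force: 1.1
```

Request:
play_rows(steps=[[[0,0,0.001,0],[0,0,0.001,0],[0,0,0.0005,0],[0,0,0,0],[0,0,0,0]]])

```text
time: 7.07
ee_pos: [0.5182, 0.0478, 0.1427]
tcp_rot: [-180.0, 0.0, 172.6]
wrist_force: [-1.4, 0.3, 3.1]
opening: 0.0001
grasp_force: 1.3
```

Request:
play_rows(steps=[[[0,0,0.0005,0],[0,0,0,0],[0,0,0,0],[0,0,0,0],[0,0,0,0]]])

```text
time: 7.48
ee_pos: [0.5182, 0.0478, 0.1423]
tcp_rot: [180.0, 0.0, 172.6]
wrist_force: [-1.8, 0.2, 2.9]
opening: -0.0002
grasp_force: 1.8
```

Request:
play_rows(steps=[[[0,0,0.0005,0],[0,0,0,0],[0,0,0,0],[0,0,0.0003,0],[0,0,0,0]]])

```text
time: 7.9
ee_pos: [0.5181, 0.0478, 0.1416]
tcp_rot: [180.0, 0.0, 172.6]
wrist_force: [-2.3, 1.3, 5.4]
opening: -0.0002
grasp_force: 2.4
```

Request:
play_rows(steps=[[[0,0,0.0004,0],[0,0,0,0],[0,0,0,0],[0,0,0,0],[0,0,0,0]]])

```text
time: 8.32
ee_pos: [0.5181, 0.0478, 0.1414]
tcp_rot: [180.0, 0.0, 172.6]
wrist_force: [-3.6, -0.3, 7.8]
opening: 0.0
grasp_force: 3.3
```

Request:
play_rows(steps=[[[0,0,0.0003,0],[0,0,0,0],[0,0,0,0],[0,0,0,0],[0,0,0,0]]])

```text
time: 8.73
ee_pos: [0.5181, 0.0478, 0.1414]
tcp_rot: [180.0, 0.0, 172.6]
wrist_force: [-4.4, 0.4, 8.0]
opening: 0.0001
grasp_force: 4.1
```

Request:
play_rows(steps=[[[0,0,-0.015,0],[0,0,-0.02,0],[0,0,-0.02,0],[0.02,-0.02,-0.01,0],[0.02,-0.03,0,0]]])

```text
time: 9.15
ee_pos: [0.473, 0.0041, 0.2072]
tcp_rot: [180.0, 0.1, 172.7]
wrist_force: [0.2, -1.1, -1.1]
opening: 0.0002
grasp_force: 0.0
```

Run:
```python
from h import *
s,t=Cam("scene"),Cam("top")
print(bot.get_obs()["ee_pos"])
for z in(0,.04,.08):
    print(z,"top vise",[t.at(q,z)[:2].round(3) for q in((357,238),(383,240),(362,285))],"scene vise",[s.at(q,z)[:2].round(3) for q in((327,298),(354,306),(313,330))],"turq",t.at((283,256),z)[:2].round(3),s.at((250,243),z)[:2].round(3))
cv2.imwrite("pics/s3.png",s.crop(215,140,150,200,3));
```

```text
[0.47045208 0.00134276 0.20656528]
0 top vise [array([ 0.436, -0.252]), array([ 0.43 , -0.318]), array([ 0.32 , -0.262])] scene vise [array([ 0.443, -0.241]), array([ 0.456, -0.302]), array([ 0.352, -0.251])] turq [ 0.396 -0.068] [ 0.492 -0.001]
0.04 top vise [array([ 0.438, -0.242]), array([ 0.432, -0.305]), array([ 0.326, -0.251])] scene vise [array([ 0.416, -0.25 ]), array([ 0.428, -0.309]), array([ 0.329, -0.26 ])] turq [ 0.399 -0.064] [ 0.462 -0.02 ]
0.08 top vise [array([ 0.439, -0.231]), array([ 0.434, -0.292]), array([ 0.332, -0.24 ])] scene vise [array([ 0.388, -0.259]), array([ 0.4  , -0.315]), array([ 0.305, -0.268])] turq [ 0.402 -0.061] [ 0.433 -0.039]
```

View pics/s3.png

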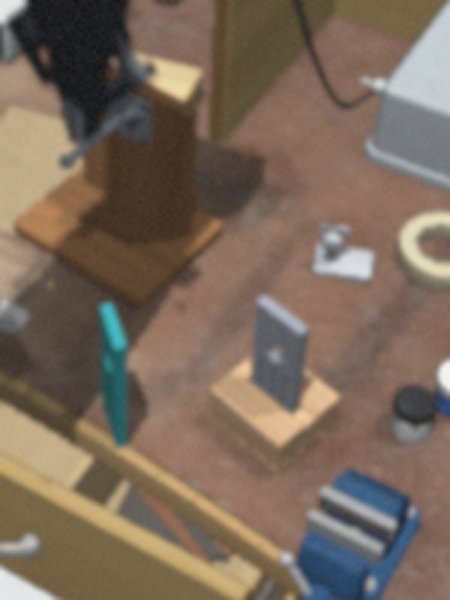

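Picture: the peg is level with its ball at scene (237.7,193.7). The plate is undisturbed in its block with its hole at (306.7,259), and the vise is low and clear. Going above the plate with the gripper at 60 mm.

Request:
play_rows(steps=[[[0,0,0,0.11],[-0.0064,-0.0349,0,0],[-0.0064,-0.0349,0,0],[-0.0064,-0.0349,0,0],[-0.0064,-0.0349,0,0]]], gripper=0.062)

```text
time: 9.67
ee_pos: [0.4639, -0.1396, 0.2054]
tcp_rot: [-180.0, 0.0, 166.4]
wrist_force: [0.9, -0.4, 0.3]
opening: 0.0599
grasp_force: 0.0
```

Request:
play_rows(steps=[[[-0.0064,-0.0349,0,0],[0,0,0,0],[0,0,0,0],[0,0,0,0],[0,0,0,0]]])

```text
time: 10.08
ee_pos: [0.4621, -0.1729, 0.2056]
tcp_rot: [180.0, -0.0, 166.4]
wrist_force: [-0.2, -0.2, -0.2]
opening: 0.0622
grasp_force: 0.0
```

Run:
```python
from h import *
s,t=Cam("scene"),Cam("top");o=bot.get_obs();p=o["ee_pos"];print(p,o["tcp_rot"],o["opening"],o["q"])
print("ball@.135",s.at((215+68/3-.3,140+161/3-.3),.135),s.proj([.5127,.0468,.135]))
print("hole scene",s.proj([.460-.0044,-.1755+.0011,.09]), 215+275/3,140+357/3)
psi=np.radians(o["tcp_rot"][2]);x=np.array([np.cos(psi),np.sin(psi)]);y=np.array([np.sin(psi),-np.cos(psi)]);d=np.array([.460,-.1755])-p[:2];print("tx,ty",x@d,y@d)
cv2.imwrite("pics/s4.png",s.crop(270,200,90,100,5))
```

```text
[ 0.46209429 -0.17272728  0.20574186] [1.79994994e+02 3.36828258e-03 1.66401100e+02] 0.06183310789222526 [-2.04984599e+01 -3.24383006e+00 -1.08527783e+00  9.21558097e+01
  5.37422728e-03 -6.89955983e+00]
ball@.135 [0.51181877 0.04649323 0.135     ] [[237.4602954  193.11393037]]
hole scene [[306.04363047 257.24264495]] 306.6666666666667 259.0
tx,ty 0.0013836500811801739 -0.0031874053154023535
```

View pics/s4.png

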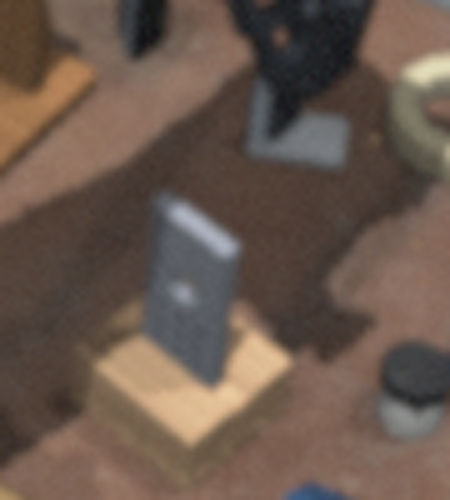

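The fingers straddle the plate, with tips at crop (148,50) and (268,135) and the plate's top middle at (205,228). Descending to grip it by its width.

Request:
play_rows(steps=[[[0.0014,-0.0032,0.03,0],[0,0,0.03,0],[0,0,0.03,0],[0,0,0.025,0],[0,0,0.014,0]]])

```text
time: 10.6
ee_pos: [0.4587, -0.1751, 0.0738]
tcp_rot: [180.0, -0.2, 166.4]
wrist_force: [-0.6, 0.3, -0.5]
opening: 0.0621
grasp_force: 0.0
```

Request:
play_rows(steps=[[[0,0,0,0],[0,0,0,0],[0,0,0,0],[0,0,0,0],[0,0,0,0]]], gripper=0.03, squeeze=30)

```text
time: 11.02
ee_pos: [0.4601, -0.1764, 0.0779]
tcp_rot: [180.0, 0.1, 166.3]
wrist_force: [-0.7, 1.2, -0.4]
opening: 0.0437
grasp_force: 34.3
```

Request:
play_rows(steps=[[[0,0,0,0],[0,0,0,0],[0,0,0,0],[0,0,0,0],[0,0,0,0]]])

```text
time: 11.43
ee_pos: [0.4598, -0.1767, 0.0769]
tcp_rot: [-180.0, 0.0, 166.3]
wrist_force: [0.8, 0.7, -1.9]
opening: 0.0434
grasp_force: 34.2
```

Request:
play_rows(steps=[[[0,0,-0.006,0],[0,0,-0.012,0],[0,0,-0.012,0],[0,0,-0.012,0],[0,0,-0.012,0]]], squeeze=45)

```text
time: 11.85
ee_pos: [0.46, -0.1767, 0.1328]
tcp_rot: [-180.0, 0.1, 166.3]
wrist_force: [0.7, -0.1, -0.8]
opening: 0.0433
grasp_force: 46.8
```

Request:
play_rows(steps=[[[0,0.0,-0.001,-0.055],[0,0.0,0,-0.055],[0,0.036,0,0],[0,0.036,0,0],[0,0.036,0,0]]])

```text
time: 12.27
ee_pos: [0.4738, -0.0687, 0.1331]
tcp_rot: [180.0, 0.1, 172.5]
wrist_force: [2.4, -0.2, -1.6]
opening: 0.0432
grasp_force: 47.0
```

Request:
play_rows(steps=[[[0.008,0.036,0,0],[0.008,0.036,0,0],[0.004,0.036,0,0],[0,0,0,0],[0,0,0,0]]])

```text
time: 12.68
ee_pos: [0.4678, 0.0419, 0.1329]
tcp_rot: [180.0, 0.1, 172.8]
wrist_force: [-0.4, -0.2, -2.4]
opening: 0.0432
grasp_force: 47.3
```

Run:
```python
from h import *
s,t=Cam("scene"),Cam("top");o=bot.get_obs();p=o["ee_pos"];print(p,o["tcp_rot"],o["opening"],o["wrist_force"])
print("ball exp",s.proj([.5127,.0468,.135]))
W=np.zeros((500,800,3),np.uint8);W[:,:450]=s.crop(190,140,90,100,5)
cv2.imwrite("pics/s5.png",W[:,:450])
```

```text
[0.46788019 0.03999252 0.13255477] [-1.79990295e+02  4.62307530e-02  1.72632469e+02] 0.043571001745640624 [ 1.06483889  0.48805377 -1.92602966]
ball exp [[237.4602954  193.11393037]]
```

View pics/s5.png

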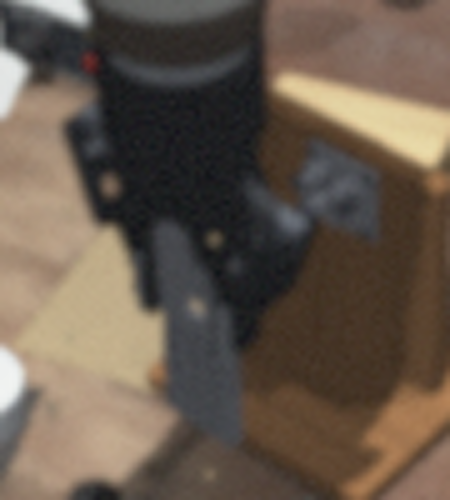

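Run:
```python
from h import *
s=Cam("scene");o=bot.get_obs();p=o["ee_pos"];Rt=R.from_euler("xyz",o["tcp_rot"],degrees=True).as_matrix()
ux=-Rt[:,0];uy=Rt[:,1];print(ux,uy)
hole=np.array([p[0],p[1],.09+p[2]-.0769])
for n,(x,y,z) in dict(hole=(-.0045,0,0),holeback=(.0045,0,0),FLb=(-.0045,.022,-.08),FRb=(-.0045,-.022,-.08),BRb=(.0045,-.022,-.08),FLt=(-.0045,.022,.02)).items():
    print(n,((s.proj(hole+x*ux+y*uy+[0,0,z])[0]-[190,140])*5+2).round())
cv2.imwrite("pics/x.png",s.crop(210,175,40,60,10))
```

```text
[ 9.91598174e-01 -1.29354953e-01  5.97789580e-04] [ 1.29355055e-01  9.91598332e-01 -1.35483944e-04]
hole [193. 317.]
holeback [206. 306.]
FLb [167. 413.]
FRb [233. 454.]
BRb [245. 443.]
FLt [156. 266.]
```

View pics/x.png

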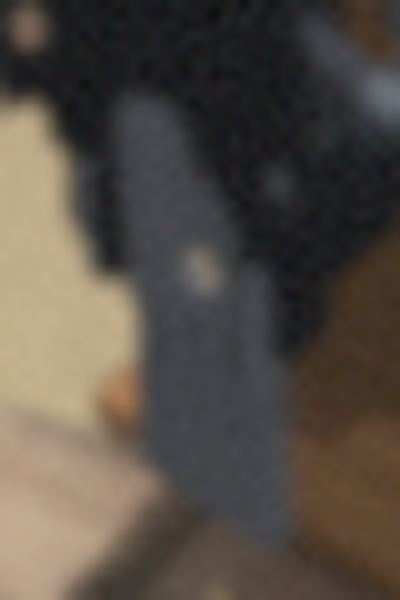

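The held plate matches its predicted projection within 0.5 px (hole at scene (230.5,201.5)), so the robot and camera frames agree. I'll align to the ball and approach slowly, watching the force.

Request:
play_rows(steps=[[[0,0.0065,0.006,0],[0,0.006,0.005,0],[-0.008,0,0,0],[-0.008,0,0,0],[-0.008,0,0,0]]])

```text
time: 13.25
ee_pos: [0.494, 0.0492, 0.1207]
tcp_rot: [-180.0, 0.0, 172.6]
wrist_force: [0.4, -0.5, -1.4]
opening: 0.0435
grasp_force: 47.3
```

Request:
play_rows(steps=[[[-0.001,0,0,0],[-0.001,0,0,0],[0,0,0,0],[0,0,0,0],[0,0,0,0]]])

```text
time: 13.67
ee_pos: [0.4949, 0.0493, 0.1209]
tcp_rot: [180.0, -0.0, 172.6]
wrist_force: [-1.1, -0.2, -2.3]
opening: 0.0428
grasp_force: 47.3
```

Run:
```python
from h import *
s=Cam("scene");o=bot.get_obs();p=o["ee_pos"];print(p,o["tcp_rot"],o["wrist_force"])
lat=p[0]*.129+p[1]*.9916;print("lat err to ball",lat-(.5118*.129+.0465*.9916),lat-(.5127*.129+.0468*.9916),lat-(.572*.129+.0406*.9916))
```

```text
[0.49489294 0.0493397  0.12090551] [1.79997628e+02 7.39789681e-03 1.72612739e+02] [ 0.40874269  0.11600425 -1.25718896]
lat err to ball 0.0006348333031427067 0.0002212533031426822 -0.0012805266968572843
```

Request:
play_rows(steps=[[[-0.002,0.0002,-0.0007,0],[-0.002,0,0,0],[-0.002,0,0,0],[-0.001,0,0,0],[0,0,0,0]]])

```text
time: 14.13
ee_pos: [0.5022, 0.0486, 0.1214]
tcp_rot: [-180.0, -0.0, 172.6]
wrist_force: [-0.8, -0.5, -1.2]
opening: 0.0436
grasp_force: 47.3
```

Request:
play_rows(steps=[[[-0.001,0,0,0],[-0.001,0,0,0],[-0.001,0,0,0],[0,0,0,0],[0,0,0,0]]])

```text
time: 14.55
ee_pos: [0.505, 0.0482, 0.1215]
tcp_rot: [180.0, -0.0, 172.6]
wrist_force: [-0.2, -0.3, -2.2]
opening: 0.0429
grasp_force: 47.3
```

Request:
play_rows(steps=[[[-0.001,0,0,0],[-0.001,0,0,0],[-0.001,0,0,0],[0,0,0,0],[0,0,0,0]]])

```text
time: 14.97
ee_pos: [0.508, 0.0478, 0.1215]
tcp_rot: [-180.0, -0.0, 172.6]
wrist_force: [-0.2, 0.3, -3.0]
opening: 0.0433
grasp_force: 47.3
```

Request:
play_rows(steps=[[[-0.0015,0,0,0],[-0.0015,0,0,0],[-0.0015,0,0,0],[-0.0015,0,0,0],[0,0,0,0]]])

```text
time: 15.38
ee_pos: [0.5142, 0.047, 0.1214]
tcp_rot: [-180.0, 0.0, 172.6]
wrist_force: [-0.2, 1.4, -2.0]
opening: 0.0434
grasp_force: 47.3
```

Request:
play_rows(steps=[[[-0.0015,0,0,0],[-0.0015,0,0,0],[-0.0015,0,0,0],[-0.0015,0,0,0],[0,0,0,0]]])

```text
time: 15.8
ee_pos: [0.5201, 0.0463, 0.1215]
tcp_rot: [-180.0, 0.0, 172.6]
wrist_force: [0.2, -0.1, -2.3]
opening: 0.0433
grasp_force: 47.3
```

Request:
play_rows(steps=[[[-0.0015,0,0,0],[-0.0015,0,0,0],[-0.0015,0,0,0],[-0.0015,0,0,0],[0,0,0,0]]])

```text
time: 16.22
ee_pos: [0.5261, 0.0455, 0.1215]
tcp_rot: [180.0, 0.0, 172.6]
wrist_force: [0.0, 0.4, -1.7]
opening: 0.0433
grasp_force: 47.3
```

The plate has passed the ball with no contact. I'll lower it onto the shaft now; nominal drop is about 4.5 mm.

Request:
play_rows(steps=[[[-0.003,0,0,0],[0,0,0.0015,0],[0,0,0.0015,0],[0,0,0,0],[0,0,0,0]]])

```text
time: 16.63
ee_pos: [0.5286, 0.0451, 0.1183]
tcp_rot: [-180.0, -0.0, 172.6]
wrist_force: [0.8, 0.3, -1.7]
opening: 0.0437
grasp_force: 47.3
```

Request:
play_rows(steps=[[[0,0,0.0005,0],[0,0,0,0],[0,0,0.0005,0],[0,0,0,0],[0,0,0,0]]])

```text
time: 17.05
ee_pos: [0.5288, 0.0451, 0.1175]
tcp_rot: [-180.0, 0.0, 172.6]
wrist_force: [-0.1, 0.2, -1.5]
opening: 0.0435
grasp_force: 47.3
```

Request:
play_rows(steps=[[[0,0,0.0004,0],[0,0,0,0],[0,0,0,0],[0,0,0,0],[0,0,0,0]]])

```text
time: 17.47
ee_pos: [0.5288, 0.0451, 0.1171]
tcp_rot: [-180.0, 0.0, 172.6]
wrist_force: [-0.2, 0.7, -2.7]
opening: 0.0428
grasp_force: 47.3
```

Request:
play_rows(steps=[[[0,0,0.0004,0],[0,0,0,0],[0,0,0,0],[0,0,0,0],[0,0,0,0]]])

```text
time: 17.88
ee_pos: [0.5288, 0.0451, 0.1167]
tcp_rot: [-180.0, 0.0, 172.6]
wrist_force: [-0.7, 0.0, -1.1]
opening: 0.0431
grasp_force: 47.3
```

Request:
play_rows(steps=[[[0,0,0.0005,0],[0,0,0,0],[0,0,0,0],[0,0,0,0],[0,0,0,0]]])

```text
time: 18.3
ee_pos: [0.5288, 0.0451, 0.1162]
tcp_rot: [180.0, -0.0, 172.6]
wrist_force: [0.7, -0.3, -2.2]
opening: 0.0438
grasp_force: 47.3
```

Request:
play_rows(steps=[[[0,0,0.0003,0],[0,0,0,0],[0,0,0,0],[0,0,0,0],[0,0,0,0]]])

```text
time: 18.72
ee_pos: [0.5288, 0.0451, 0.1161]
tcp_rot: [180.0, 0.0, 172.6]
wrist_force: [0.7, -0.1, 0.3]
opening: 0.0434
grasp_force: 47.5
```

Weight is taken up at z = 0.116. Now I'll slide it back (22–40 mm to the screws), staying slightly unloaded.

Request:
play_rows(steps=[[[0,0,-0.0004,0],[-0.004,0,0,0],[-0.004,0,0,0],[-0.004,0,0,0],[0,0,0,0]]])

```text
time: 19.13
ee_pos: [0.5415, 0.0435, 0.1161]
tcp_rot: [-180.0, 0.0, 172.6]
wrist_force: [-0.1, -0.9, -2.5]
opening: 0.0436
grasp_force: 47.3
```

Request:
play_rows(steps=[[[-0.0015,0,0,0],[-0.0015,0,0,0],[-0.0015,0,0,0],[-0.0005,0,0,0],[0,0,0,0]]])

```text
time: 19.55
ee_pos: [0.5457, 0.0429, 0.1162]
tcp_rot: [-180.0, -0.0, 172.6]
wrist_force: [0.6, 0.3, -1.9]
opening: 0.0433
grasp_force: 47.4
```

Request:
play_rows(steps=[[[-0.001,0,0,0],[-0.001,0,0,0],[-0.001,0,0,0],[0,0,0,0],[0,0,0,0]]])

```text
time: 19.97
ee_pos: [0.5487, 0.0425, 0.1163]
tcp_rot: [180.0, 0.0, 172.6]
wrist_force: [-1.2, 0.2, -1.3]
opening: 0.0436
grasp_force: 47.3
```

Request:
play_rows(steps=[[[-0.0004,0,0,0],[-0.0004,0,0,0],[-0.0004,0,0,0],[0,0,0,0],[0,0,0,0]]])

```text
time: 20.38
ee_pos: [0.5498, 0.0424, 0.1163]
tcp_rot: [-180.0, -0.0, 172.6]
wrist_force: [0.0, -0.0, -1.5]
opening: 0.0434
grasp_force: 47.3
```

Request:
play_rows(steps=[[[-0.0004,0,0,0],[-0.0004,0,0,0],[-0.0004,0,0,0],[0,0,0,0],[0,0,0,0]]])

```text
time: 20.8
ee_pos: [0.551, 0.0422, 0.1163]
tcp_rot: [-180.0, 0.0, 172.6]
wrist_force: [-0.7, 0.6, -1.9]
opening: 0.0432
grasp_force: 47.3
```

Request:
play_rows(steps=[[[-0.0004,0,0,0],[-0.0004,0,0,0],[-0.0004,0,0,0],[0,0,0,0],[0,0,0,0]]])

```text
time: 21.22
ee_pos: [0.5522, 0.0421, 0.1163]
tcp_rot: [-180.0, 0.0, 172.6]
wrist_force: [-0.3, -0.4, -1.5]
opening: 0.0433
grasp_force: 47.3
```

Request:
play_rows(steps=[[[-0.0004,0,0,0],[-0.0004,0,0,0],[-0.0004,0,0,0],[0,0,0,0],[0,0,0,0]]])

```text
time: 21.63
ee_pos: [0.5534, 0.042, 0.1163]
tcp_rot: [180.0, -0.0, 172.6]
wrist_force: [-0.4, -1.1, -1.6]
opening: 0.0438
grasp_force: 47.3
```

Request:
play_rows(steps=[[[-0.0004,0,0,0],[-0.0004,0,0,0],[-0.0004,0,0,0],[0,0,0,0],[0,0,0,0]]])

```text
time: 22.05
ee_pos: [0.5546, 0.0418, 0.1163]
tcp_rot: [180.0, -0.0, 172.6]
wrist_force: [-0.5, -0.1, -1.5]
opening: 0.0434
grasp_force: 47.3
```

Request:
play_rows(steps=[[[-0.0004,0,0,0],[-0.0004,0,0,0],[-0.0004,0,0,0],[0,0,0,0],[0,0,0,0]]])

```text
time: 22.47
ee_pos: [0.5558, 0.0416, 0.1163]
tcp_rot: [-180.0, -0.0, 172.6]
wrist_force: [1.0, -0.5, -2.4]
opening: 0.0432
grasp_force: 47.3
```

Request:
play_rows(steps=[[[-0.0004,0,0,0],[-0.0004,0,0,0],[-0.0004,0,0,0],[0,0,0,0],[0,0,0,0]]])

```text
time: 22.88
ee_pos: [0.5569, 0.0415, 0.1163]
tcp_rot: [-180.0, -0.0, 172.6]
wrist_force: [0.1, -0.6, -1.9]
opening: 0.0433
grasp_force: 47.3
```

Request:
play_rows(steps=[[[-0.0004,0,0,0],[-0.0004,0,0,0],[-0.0004,0,0,0],[0,0,0,0],[0,0,0,0]]])

```text
time: 23.3
ee_pos: [0.5582, 0.0413, 0.1163]
tcp_rot: [-180.0, 0.0, 172.6]
wrist_force: [-0.7, 0.8, -2.2]
opening: 0.043
grasp_force: 47.3
```

Request:
play_rows(steps=[[[-0.0004,0,0,0],[-0.0004,0,0,0],[-0.0004,0,0,0],[0,0,0,0],[0,0,0,0]]])

```text
time: 23.72
ee_pos: [0.5594, 0.0412, 0.1163]
tcp_rot: [180.0, 0.0, 172.6]
wrist_force: [-0.1, -0.2, -1.5]
opening: 0.0432
grasp_force: 47.3
```

Request:
play_rows(steps=[[[-0.0004,0,0,0],[-0.0004,0,0,0],[-0.0004,0,0,0],[0,0,0,0],[0,0,0,0]]])

```text
time: 24.13
ee_pos: [0.5605, 0.041, 0.1163]
tcp_rot: [-180.0, -0.0, 172.6]
wrist_force: [0.4, -0.8, -1.9]
opening: 0.0434
grasp_force: 47.3
```

Request:
play_rows(steps=[[[-0.0004,0,0,0],[-0.0004,0,0,0],[-0.0004,0,0,0],[0,0,0,0],[0,0,0,0]]])

```text
time: 24.55
ee_pos: [0.5617, 0.0409, 0.1163]
tcp_rot: [180.0, -0.0, 172.6]
wrist_force: [-0.7, 1.1, -1.7]
opening: 0.0431
grasp_force: 47.3
```

Request:
play_rows(steps=[[[-0.0004,0,0,0],[-0.0004,0,0,0],[-0.0004,0,0,0],[0,0,0,0],[0,0,0,0]]])

```text
time: 24.97
ee_pos: [0.5629, 0.0407, 0.1163]
tcp_rot: [-180.0, -0.0, 172.6]
wrist_force: [-0.6, -0.7, -1.5]
opening: 0.0427
grasp_force: 47.3
```

Request:
play_rows(steps=[[[-0.0004,0,0,0],[-0.0004,0,0,0],[-0.0004,0,0,0],[0,0,0,0],[0,0,0,0]]])

```text
time: 25.38
ee_pos: [0.5641, 0.0406, 0.1163]
tcp_rot: [180.0, -0.0, 172.6]
wrist_force: [0.6, 0.8, -2.1]
opening: 0.0434
grasp_force: 47.3
```

Request:
play_rows(steps=[[[-0.0004,0,0,0],[-0.0004,0,0,0],[-0.0004,0,0,0],[0,0,0,0],[0,0,0,0]]])

```text
time: 25.8
ee_pos: [0.5653, 0.0404, 0.1162]
tcp_rot: [-180.0, -0.0, 172.6]
wrist_force: [-0.2, -0.1, -2.1]
opening: 0.0431
grasp_force: 47.3
```

Request:
play_rows(steps=[[[-0.0004,0,0,0],[-0.0004,0,0,0],[-0.0004,0,0,0],[0,0,0,0],[0,0,0,0]]])

```text
time: 26.22
ee_pos: [0.5665, 0.0402, 0.1163]
tcp_rot: [-180.0, -0.0, 172.6]
wrist_force: [0.2, -0.5, -2.6]
opening: 0.0435
grasp_force: 47.3
```

Request:
play_rows(steps=[[[-0.0004,0,0,0],[-0.0004,0,0,0],[-0.0004,0,0,0],[0,0,0,0],[0,0,0,0]]])

```text
time: 26.63
ee_pos: [0.5668, 0.0402, 0.1162]
tcp_rot: [-180.0, -0.1, 172.6]
wrist_force: [-5.6, 1.3, 0.5]
opening: 0.0435
grasp_force: 47.6
```

Contact at x = 0.567. I'll bring it to about 7 N and hold.

Request:
play_rows(steps=[[[-0.0003,0,0,0],[0,0,0,0],[0,0,0,0],[0,0,0,0],[0,0,0,0]]])

```text
time: 27.05
ee_pos: [0.5668, 0.0402, 0.1162]
tcp_rot: [-180.0, -0.1, 172.6]
wrist_force: [-8.1, -0.0, 1.4]
opening: 0.0433
grasp_force: 47.7
```

Run:
```python
from h import *
for i in range(3):
    o=bot.get_obs();print(o["ee_pos"],o["tcp_rot"],o["wrist_force"],o["torque"]);s=Cam("scene")
```

```text
[0.56681982 0.04019001 0.116213  ] [-1.79997105e+02 -1.31027471e-01  1.72628209e+02] [-8.07920668 -0.02399777  1.38196459] [0.18360443 1.36860795 0.15019968]
[0.56680619 0.04019869 0.11617024] [-1.79997434e+02 -1.35398808e-01  1.72629717e+02] [-7.55031007  0.95357677  1.59192889] [0.16821028 1.443418   0.16949666]
[0.56680249 0.04019771 0.11620766] [-1.79997619e+02 -1.34359173e-01  1.72630604e+02] [-7.72601898  0.86053649  1.19031416] [0.14578698 1.39649215 0.1771387 ]
```

The z-moment (0.16 Nm at 7.7 N) means the left head carries all the load. I'll turn in small steps until both heads bear.

Request:
play_rows(steps=[[[0,0,0,-0.005],[0,0,0,0],[0,0,0,-0.003],[0,0,0,0],[0,0,0,0]]])

```text
time: 27.62
ee_pos: [0.5669, 0.0401, 0.1162]
tcp_rot: [-180.0, -0.1, 173.1]
wrist_force: [-7.5, 0.6, 0.4]
opening: 0.0433
grasp_force: 47.6
```

```bash
cat > o.py <<'E'
from workcell import bot
import numpy as np
a=[]
for i in range(3):
    o=bot.get_obs();a.append([*o["wrist_force"],*o["torque"]]);bot.camera("scene")
print(o["time"],o["ee_pos"],o["tcp_rot"],np.mean(a,0).round(3))
E
python3 o.py
```

```text
27.7167 [0.56694839 0.04013444 0.11624112] [-1.79993309e+02 -1.14136864e-01  1.73083263e+02] [-7.355  0.317  0.833  0.122  1.318  0.106]
```

Request:
play_rows(steps=[[[0,0,0,-0.004],[0,0,0,0],[0,0,0,-0.004],[0,0,0,0],[0,0,0,0]]])

```text
time: 28.18
ee_pos: [0.567, 0.0401, 0.1162]
tcp_rot: [-180.0, -0.1, 173.5]
wrist_force: [-5.9, -0.4, 0.7]
opening: 0.0431
grasp_force: 47.6
```

```bash
python3 o.py
```

```text
28.2833 [0.56705076 0.04004988 0.11621497] [-1.79987409e+02 -1.03914535e-01  1.73535293e+02] [-6.188 -0.127  0.835  0.035  1.172  0.14 ]
```

Request:
play_rows(steps=[[[-0.0002,0,0,-0.005],[0,0,0,0],[0,0,0,-0.005],[0,0,0,0],[0,0,0,0]]])

```text
time: 28.75
ee_pos: [0.5672, 0.04, 0.1162]
tcp_rot: [-180.0, -0.1, 174.1]
wrist_force: [-6.7, -0.2, 1.9]
opening: 0.043
grasp_force: 47.6
```

```bash
python3 o.py
```

```text
28.85 [0.56720976 0.03996697 0.11621499] [-1.79980567e+02 -1.08535040e-01  1.74105560e+02] [-6.717 -0.095  0.943 -0.031  1.202  0.095]
```

Request:
play_rows(steps=[[[-0.0002,0,0,-0.006],[0,0,0,0],[-0.0001,0,0,-0.006],[0,0,0,0],[0,0,0,0]]])

```text
time: 29.32
ee_pos: [0.5673, 0.0399, 0.1162]
tcp_rot: [-180.0, -0.1, 174.8]
wrist_force: [-6.9, -1.4, 1.4]
opening: 0.0434
grasp_force: 47.6
```

```bash
sed -i 's/range(3)/range(5)/; s/print(/print(np.std(a,0).round(3),/' o.py; python3 o.py
```

```text
[0.308 0.613 0.387 0.014 0.034 0.025] 29.5167 [0.56733416 0.03989979 0.11621783] [-1.79977025e+02 -1.26999508e-01  1.74783479e+02] [-7.09  -0.709  0.988 -0.072  1.393  0.02 ]
```

Both heads bear now (Mz ≈ 0) at 7.1 N. I'll hold briefly, release and lift straight up.

Request:
play_rows(steps=[[[0,0,0,-0.001],[0,0,0,0],[0,0,0,0],[0,0,0,0],[0,0,0,0]]])

```text
time: 29.98
ee_pos: [0.5673, 0.0399, 0.1162]
tcp_rot: [-180.0, -0.1, 174.8]
wrist_force: [-8.8, -0.1, 1.3]
opening: 0.0435
grasp_force: 47.6
```

Request:
play_rows(steps=[[[0,0,0,0],[0,0,0,0],[0,0,0,0],[0,0,0,0],[0,0,0,0]]])

```text
time: 30.4
ee_pos: [0.5673, 0.0398, 0.1162]
tcp_rot: [-180.0, -0.1, 174.8]
wrist_force: [-7.7, -0.5, 1.3]
opening: 0.0433
grasp_force: 47.6
```

Request:
play_rows(steps=[[[0,0,0,0],[0,0,0,0],[0,0,0,0],[0,0,0,0],[0,0,0,0]]], gripper=0.065)

```text
time: 30.82
ee_pos: [0.5687, 0.04, 0.1164]
tcp_rot: [180.0, 0.0, 174.8]
wrist_force: [0.3, 0.4, 1.2]
opening: 0.065
grasp_force: 0.0
```

Request:
play_rows(steps=[[[0,0,-0.008,0],[0,0,-0.015,0],[0,0,-0.02,0],[0,0,-0.025,0],[0,0,-0.03,0]]])

```text
time: 31.23
ee_pos: [0.5679, 0.04, 0.2149]
tcp_rot: [-180.0, -0.1, 174.8]
wrist_force: [-0.6, -0.5, 0.6]
opening: 0.0651
grasp_force: 0.0
```

Request:
play_rows(steps=[[[0.035,0,-0.01,0],[0.035,0,0,0],[0.035,0,0,0],[0.035,0,0,0],[0.035,0,0,0]]])

```text
time: 31.65
ee_pos: [0.3926, 0.0557, 0.2248]
tcp_rot: [180.0, 0.0, 174.8]
wrist_force: [-0.6, 0.4, 0.8]
opening: 0.0652
grasp_force: 0.0
```

Run:
```python
from h import *
s,t=Cam("scene"),Cam("top");print(bot.get_obs()["ee_pos"])
W=np.zeros((500,800,3),np.uint8);W[:,:400]=s.crop(215,140,80,100,5);W[:350,400:]=t.crop(195,150,80,70,5)
cv2.imwrite("pics/f.png",W)
```

```text
[0.39079599 0.05589516 0.22619452]
```

View pics/f.png

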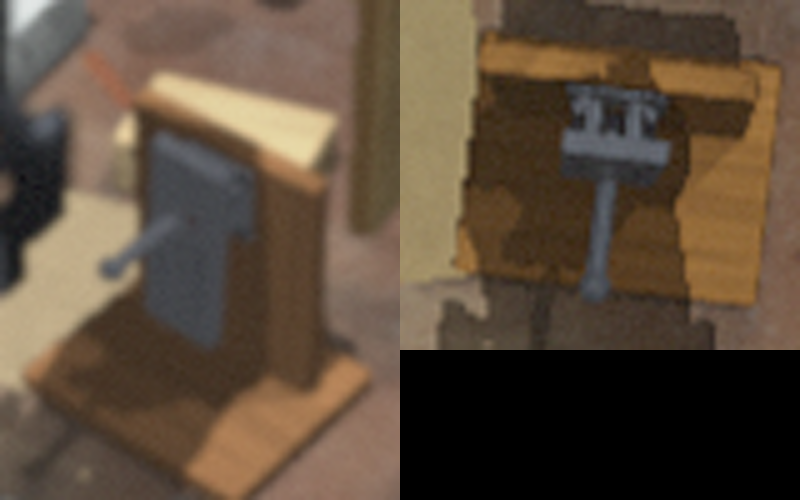

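Run:
```python
from h import *
t=Cam("top")
for q in((566,128),(670,137),(562,152),(667,163)): print(t.at((195+(q[0]-400)/5-.4,150+q[1]/5-.4),.1705).round(4))
c=np.array([.5718,.0393]);print("expected back L/R",c+.022*np.array([.129,.992]),c-.022*np.array([.129,.992]))
```

```text
[0.5762 0.0581 0.1705]
[0.5719 0.015  0.1705]
[0.5662 0.0598 0.1705]
[0.5611 0.0164 0.1705]
expected back L/R [0.574638 0.061124] [0.568962 0.017476]
```

The final picture shows the peg level with its ball at top tile (595,290). The plate hangs on it against the screw heads, with its back edge within 3 mm of the pressed position. Handing in.

```bash
python3 -c "
from workcell import bot
print(bot.job_done())"
```

```text
the job is handed in; nothing more can be done
None
```

The job is handed in, with no verdict returned: the peg is down on its stop, and the plate was pressed on both rest screws at about 7 N (highest reading 8.8 N), released, and left hanging there.

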